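Couple the ball-hitch exhibit at the model engineers' show

TASK

Set up the ball coupling exhibit: pick up the drawbar that has the socket cup and latch lever, lower it gently onto the board with the ball so that the cup sits fully down over the ball and the bar lies back along the board, then press the latch lever fully down and let go. Leave the other drawbar, the one with the ring eye, where it lies.

Things in the scene. Friction and masses are not known exactly. Their poses are not given: they have to be found in the camera images.
- coupler: Loose steel drawbar, 0.35-0.6 kg. Origin: on its underside, below grip point and balance point; x along bar to cup, z up. Bar 20 wide, z 26-42, grip free x -50..15. Dark cup at x=60, open below: rim 64 across, top 46 across at z=46; inside 54 at the mouth narrowing to 38 at 26 up, 40 deep. Stands on cup rim and on a 20x26 foot at x=-65. Lever hinged at x=40, z=53, along y. All mm.
- latch (a joint): The coupler's latch lever on top of the cup: steel strip 6 mm thick, 52 mm long from hinge towards the coupler's +x, thumb pad 36 mm wide at its end. Rad: 0 = up (slants 40 degrees up, tip 89 mm over coupler's underside), 0.70 = down, level, top face at 56 mm. Starts at 0-0.15, stays where left; pressing straight down at coupler x = 75 mm takes 2-6 N.
- board: Fixed wooden board 200x96 mm, dark steel plate on top, 20 mm above origin. Origin: centre of underside; x along it, z up. Steel ball 32 mm across at x=60 mm, its top 37 mm over the plate. Coupled: rim and foot on the plate, coupler's origin 20 mm above this one, x axes alike. A like board with a thin 12 mm pin is not wanted. Boards and bars share four places at random.
- eye_bar: The other loose drawbar: same bar and foot, but a 60 mm ring eye (36 mm hole) at its x = 60 mm end and no lever. Origin as on the coupler. To be left alone.
There are look-alikes about, which are no part of the job. Leave any green look-alike of the coupler alone. Leave any red look-alike of the board alone.

How it is judged (in metres and radians):
On the way:
1. The cup is fully down over the ball, the bar along the board, with the lever still up (horizontal distance between coupler and board below 0.025 m and angle between the x axis of coupler and the x axis of board, either way round below 0.27 rad and z of coupler in the frame of board below 0.025 m and angle between coupler's own z axis and vertical below 0.08 rad and value of joint latch below 0.4 rad), for 0.2 s.
At the end, for the whole second after the job is handed in: Coupler at rest, cup over the ball: underside within 5 mm of the plate, tilt under 4.5 degrees, origin within 25 mm of the board's (from above), bar within 15 degrees of the board's length; lever down past 0.6 rad (horizontal distance between coupler and board below 0.025 m and angle between the x axis of coupler and the x axis of board, either way round below 0.27 rad and z of coupler in the frame of board below 0.025 m and angle between coupler's own z axis and vertical below 0.08 rad and value of joint latch above 0.6 rad and linear speed of coupler below 0.02 m/s); the robot touches nothing.
It fails at once if The ring-eye drawbar is moved more than 30 mm (distance of eye_bar from where it was at the start of the episode above 0.03 m).
It fails at once if The coupler is dropped or slammed onto the board (hits it at over 0.4 m/s) (contact force between coupler and board above 1 N and linear speed of coupler above 0.4 m/s).
It also fails if it takes over 54 s, if anything falls off the work surface, if the arm or the gripper's body presses on something with over 40 N, if the wrist force passes 120 N, or if a joint passes its speed limit or range.

ROBOT

A 7-joint arm with a two-finger parallel gripper is mounted at the origin on the work surface. World frame = base frame: x ahead of the robot, y to its left, z up, the work surface at z = 0. Lengths are in m, angles in degrees, forces in N, time in s.
With the tool pointing down it reaches from about 0.425 to 1.025 m from the base axis. Payload 3.6 kg.
Tool frame: the origin (TCP) lies between the finger pads; the fingertips stand 11 mm ahead of it and the grasp point (between the pads) lies 8 mm behind it (arm.tip_extent is the distance from the TCP to the fingertips, in m); z points along the fingers, y is the direction in which the jaws open and shut (so a half turn about z gives the same grasp; the last joint's range is limited). The gripper opens to 85 mm and grips with 20 to 120 N. Pads are 22 mm wide; open, the fingers measure 114 mm over their backs; the gripper's body (76 mm by 85 mm) begins 54 mm behind the grasp point. The pads swing forward as they close: fully open they stand 13 mm farther back than shut.
Start: joints at [58.127, 33.873, 2.773, 92.16, -1.908, 54.013, -1.931], TCP at [0.324, -0.649, 0.242] pointing down, gripper open.
Joint ranges: [-153.93, 153.93], [-27.13, 128.08], [-72.61, 78.16], [10.71, 143.7], [-87.88, 267.88], [4.46, 118.87], [-176.78, 176.78]. Speed limits (degrees/s): [147.25, 147.25, 180, 180, 180, 180, 180].

INTERFACE

Orientations are given as a 3x3 rotation matrix whose columns are the frame's x, y, z axes.
In Python, from rig import arm gives the robot as it stands.
- The arm moves only by the tool play_rows, never from a script. Its argument "commands" is one flat list of numbers, 7 for each row, row after row: the finger opening in mm, from 0 to 85.4, then the shift along the tool's x, y, z in mm, then the turn, a rotation vector about the tool's x, y, z in rad. A call has 1 to 20 rows; each row shifts and turns the commanded pose from where the row before left it, along the tool's axes as they then stand; what a row does not reach is not made up. A row lasts 1/10 s, in which the tool goes at most 50 mm and 8.59 degrees, less where a joint would pass 70% of its speed; a pose out of reach is approached as far as the arm can. A call with a gripper value outside its range is refused whole. The fingers move at their own pace and stop on an object; the grip force is fixed at half the most. Time passes only in rows, so rows that do not move let the fingers close. It gives the time, the measured TCP pose, the force and the opening at its end, in the units of the state.
- arm.get_obs(): the state, without advancing time (a new reading comes with each control period).
- arm.capture(name): name is "scene" or "top" or "wrist"; returns the picture (420x560x3 uint8, blue, green, red); there is no depth.
- arm.camera_model(name): a dict with "K" (3x3 intrinsics, pixels), "view" (4x4, takes a point from world to camera coordinates). Camera axes: x right, y up, looking along -z (the intrinsics and any distortion apply to the point x, -y, -z); pixel columns grow to the right and rows downward; lengths in m; the calibration is good to about 2 mm. A picture is of the moment at which its call begins: read the wrist's pose just before it. camera_model takes no time and is no camera call; for the wrist camera it gives the pose at the moment of the call.
- arm.finish_job(): hands the job in, once; it reports no verdict.
Trained networks look in the newest picture that a camera, given by its name, has taken for a name from the list of things; names that differ only in an ending like _2 or _b are one class to them, and where a whole thing is asked for, a point or a joint stands for the part that bears it (a point fixed in the world has none). Each returns a list of dicts, best first, with "p" (0 to 1); they miss things now and then, are a little off and sometimes report something else, mostly with a low value. They report only what shows in the picture. A call takes as long as a camera call. They do not tell look-alikes from the thing itself.
- arm.look_for(camera, name): "point" ([x, y, z] in m, in the coordinates of the camera as it stood for that picture, good to about 4 mm: the middle of the surface that is visible of it).
- arm.regions_of(camera, name): "pixels" (420x560 bool, what is visible of it).
- arm.spot_point(camera, name): "point" ([x, y, z] in m, in the coordinates of the camera as it stood for that picture, good to about 4 mm: a listed point, or the origin of a listed thing).
The state is a dict: "clock": time; "q": joint angles; "qvel": joint speeds; "effort": joint torques, N m; "ee_pos": TCP position; "ee_rot": TCP orientation; "contact_force": force on the tool from outside, world axes, zero at the start; "wrist_torque": the same for the moment, N m; "grip_width": finger opening in m.
Only numpy, scipy, OpenCV 4.12 (cv2) and the standard library are available. Lean on these libraries where they do the work, as an engineer would, in place of code of your own. Each camera call takes 0.05 s, during which the arm holds its last target.

## Working session

There is one attempt and no reset: what is moved stays moved. The work goes in short steps, Python scripts to look and compute and a tool call to move; the robot and the scene stay as the last step left them, time stands still between calls to the robot, and variables do not carry over. Pictures are saved under pics/ and viewed, and the job is handed in when it is done.

Besides the shell and the picture viewer there is one more tool, called as name(argument=value, ...), one argument or row to a line, values as JSON. play_rows: Moves the arm, as the interface text tells. Its arguments: {"type":"object","properties":{"commands":{"type":"array"}},"required":["commands"]}

```bash
ls; mkdir -p pics; cat > h.py <<'E'
import numpy as np, cv2
from rig import arm
def w(cam,p):
    V=np.array(arm.camera_model(cam)["view"]); return (np.linalg.inv(V)@np.r_[p,1])[:3]
def proj(cam,P):
    m=arm.camera_model(cam);V=np.array(m["view"]);c=(V@np.r_[P,1])[:3];c=np.array([c[0],-c[1],-c[2]]);u=np.array(m["K"])@c;return u[:2]/u[2]
def ray(cam,u,v,z):
    m=arm.camera_model(cam);V=np.linalg.inv(np.array(m["view"]));d=np.linalg.inv(np.array(m["K"]))@[u,v,1];d=V[:3,:3]@[d[0],-d[1],-d[2]];o=V[:3,3];return o+d*(z-o[2])/d[2]
E
python3 - <<'E'
from h import *
print(arm.get_obs())
for c in ["scene","top"]:
    im=arm.capture(c); cv2.imwrite(f"pics/{c}0.png",im)
    print(c,{k:np.round(v,3).tolist() if not isinstance(v,str) else v for k,v in arm.camera_model(c).items()})
    for n in ["coupler","board","eye_bar"]:
        for f in ["look_for","spot_point"]:
            for r in getattr(arm,f)(c,n): print(c,n,f,round(r["p"],2),np.round(w(c,r["point"]),3))
E
```

```text
pics
{'clock': 0.0, 'q': array([58.12719631, 33.92506096,  2.76580669, 92.23765903, -1.9080184 ,
       54.01082284, -1.93080438]), 'qvel': array([ 0.1042113 , -0.01673701,  0.03246334, -0.14200731, -0.07699738,
        0.09437631, -0.0241948 ]), 'effort': array([-1.11274983e-04, -5.48687553e+01,  1.54708877e+00, -1.98123389e+01,
        9.48548637e-03,  8.72928766e-03,  2.26687064e-05]), 'ee_pos': array([ 0.32333287, -0.64800579,  0.2411404 ]), 'ee_rot': array([[ 8.94766447e-01,  4.46533109e-01, -1.09006631e-03],
       [ 4.46534426e-01, -8.94764352e-01,  1.93938239e-03],
       [-1.09354028e-04, -2.22204642e-03, -9.99997525e-01]]), 'contact_force': array([ 0.67330687, -0.87642606,  0.22832255]), 'wrist_torque': array([0.00414209, 0.03513482, 0.00479414]), 'grip_width': 0.08560116285932762}
scene {'K': [[500.348, 0.0, 284.579], [0.0, 500.348, 209.614], [0.0, 0.0, 1.0]], 'view': [[0.78, 0.626, 0.005, -0.332], [-0.407, 0.502, 0.763, 0.124], [0.475, -0.597, 0.647, -1.403], [0.0, 0.0, 0.0, 1.0]]}
scene coupler look_for 0.78 [0.36  0.166 0.036]
scene coupler look_for 0.56 [0.586 0.133 0.
[... 335 characters left out ...]
6 [ 0.519  0.322 -0.   ]
top {'K': [[474.261, 0.0, 280.11], [0.0, 474.261, 213.688], [0.0, 0.0, 1.0]], 'view': [[-0.002, -1.0, 0.017, -0.0], [0.993, -0.0, 0.117, -0.391], [-0.117, 0.017, 0.993, -1.05], [0.0, 0.0, 0.0, 1.0]]}
top coupler look_for 0.78 [0.342 0.17  0.043]
top coupler look_for 0.57 [0.574 0.132 0.046]
top coupler spot_point 0.87 [ 0.321  0.143 -0.001]
top coupler spot_point 0.79 [0.533 0.135 0.004]
top board look_for 0.75 [ 0.527 -0.332  0.02 ]
top board look_for 0.73 [ 0.256 -0.335  0.024]
top board spot_point 0.89 [ 0.53  -0.337 -0.004]
top board spot_point 0.58 [ 0.256 -0.336 -0.002]
top eye_bar look_for 0.79 [0.553 0.318 0.044]
top eye_bar spot_point 0.7 [0.517 0.322 0.003]
```

View pics/top0.png

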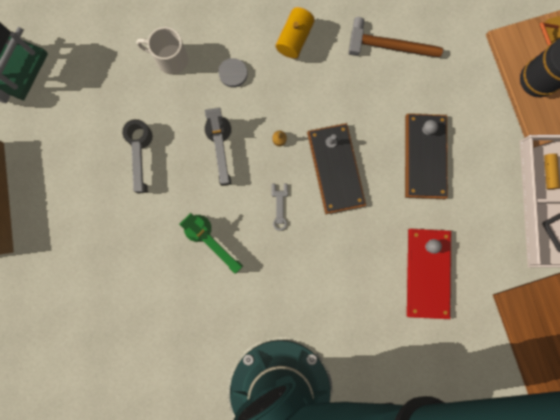

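View pics/scene0.png

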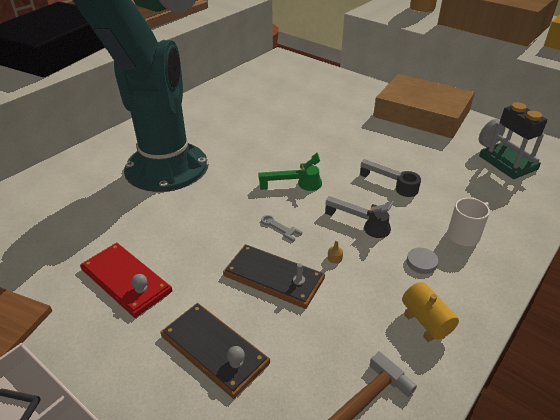

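The top view shows the coupler (cup at 217,128; foot at 224,182), the ring bar at (138,155), and the ball board at (427,155). The pin board is at (337,168), and the green and red look-alikes are at (210,243) and (430,273). Next I'll measure axes from region masks.

```bash
python3 - <<'E'
from h import *
im=cv2.imread("pics/top0.png")
a=cv2.resize(im[100:196,190:250],None,fx=6,fy=6,interpolation=cv2.INTER_CUBIC)
b=cv2.resize(im[105:205,397:457],None,fx=6,fy=6,interpolation=cv2.INTER_CUBIC)
h=max(a.shape[0],b.shape[0]);c=np.zeros((h,a.shape[1]+b.shape[1],3),np.uint8);c[:a.shape[0],:a.shape[1]]=a;c[:b.shape[0],a.shape[1]:]=b
cv2.imwrite("pics/crop1.png",c)
arm.capture("top")
for r in arm.regions_of("top","board"):
    m=r["pixels"].astype(np.uint8)
    if m.nonzero()[1].mean()<380 or m.nonzero()[0].mean()>210: continue
    cs=max(cv2.findContours(m,0,2)[0],key=cv2.contourArea)
    bx=cv2.boxPoints(cv2.minAreaRect(cs)); print(bx,[np.round(ray("top",u,v,.02)[:2],4) for u,v in bx])
for r in arm.regions_of("top","coupler"):
    y,x=r["pixels"].nonzero(); print(r["p"],x.min(),x.max(),y.min(),y.max())
E
```

```text
[[405.      113.00001]
 [447.      113.00001]
 [447.      198.     ]
 [405.      198.     ]] [array([ 0.6285, -0.2933]), array([ 0.6289, -0.3921]), array([ 0.4277, -0.3833]), array([ 0.4277, -0.2867])]
0.85 181 242 214 272
0.57 204 231 107 184
```

View pics/crop1.png

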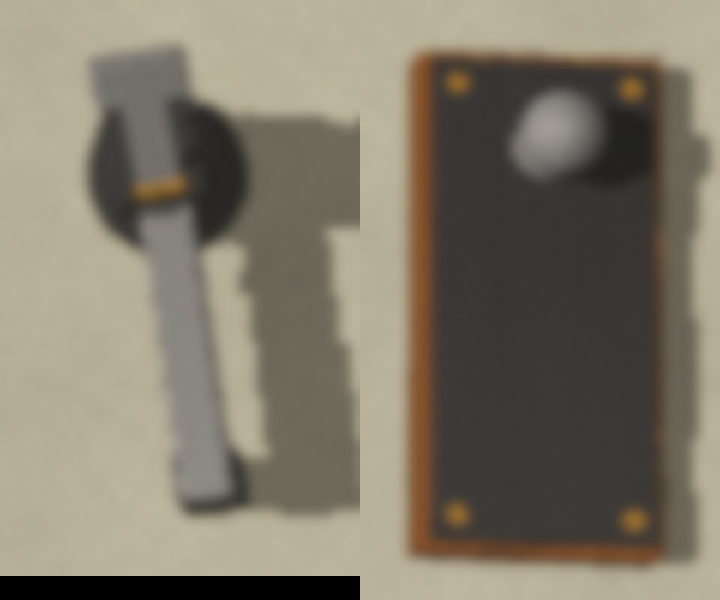

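```bash
python3 - <<'E'
from h import *
L=lambda x,y,z: ray("top",190+(x+.5)/6-.5,100+(y+.5)/6-.5,z)
R=lambda x,y,z: ray("top",397+(x-360+.5)/6-.5,105+(y+.5)/6-.5,z)
S=[R(457,83,.02),R(631,90,.02),R(458,515,.02),R(634,520,.02)]
c=np.mean(S,axis=0); d=(S[0]+S[1]-S[2]-S[3]);print("board",c,np.degrees(np.arctan2(d[1],d[0])),[s[:2].round(3) for s in S])
b=R(565,125,.043); print("ball",b)
p=L(168,220,.042);q=L(206,490,.042);print(p,q,(e:=p-q),np.degrees(np.arctan2(e[1],e[0])), np.linalg.norm(e))
hg=L(160,190,.057);rim=L(166,175,.03);print("hinge",hg,"cup",rim)
t=L(137,60,.085);print("tip",t)
for cam in ["scene","top"]:
  arm.capture(cam)
  for r in arm.spot_point(cam,"coupler")+arm.spot_point(cam,"board"): print(r["p"],w(cam,r["point"]).round(4))
o=arm.get_obs();print(o["clock"])
E
```

```text
board [ 0.52930005 -0.34215658  0.02      ] -1.9494069591896868 [array([ 0.616, -0.311]), array([ 0.613, -0.379]), array([ 0.445, -0.305]), array([ 0.443, -0.373])]
ball [ 0.59168594 -0.34468614  0.043     ]
[0.56534641 0.14052997 0.042     ] [0.46211071 0.12504188 0.042     ] [0.1032357  0.01548809 0.        ] 8.53225260089396 0.10439104509045491
hinge [0.57250062 0.14188151 0.057     ] cup [0.58641058 0.14293775 0.03      ]
tip [0.61275127 0.14749893 0.085     ]
0.82 [ 0.3253  0.1488 -0.0024]
0.79 [0.5371 0.1395 0.002 ]
0.76 [ 5.282e-01 -3.392e-01  2.000e-04]
0.68 [ 0.2612 -0.3398 -0.0037]
0.63 [0.5365 0.1367 0.0067]
0.57 [0.3196 0.1475 0.0004]
0.73 [ 0.2566 -0.3414 -0.0013]
0.69 [ 0.5284 -0.3423 -0.0009]
1.15
```

play_rows(
  commands=[85,15,-18,0,0,0,0,85,31,-35,0,0,0,0,85,31,-35,0,0,0,0,85,31,-35,0,0,0,0,85,31,-35,0,0,0,0,85,31,-35,0,0,0,0,85,31,-35,0,0,0,0,85,31,-35,0,0,0,0,85,31,-35,0,0,0,0,85,31,-35,0,0,0,0,85,31,-35,0,0,0,0,85,31,-35,0,0,0,0,85,31,-35,0,0,0,0,85,31,-35,0,0,0,0,85,31,-35,0,0,0,0,85,31,-35,0,0,0,0,85,31,-35,0,0,0,0,85,15,-18,0,0,0,0.105,85,0,0,0,0,0,0.105,85,0,0,0,0,0,0.105],
)

```text
clock: 3.15
ee_pos: [0.5285, 0.121, 0.2424]
ee_rot: [[0.989, 0.146, 0.0], [0.146, -0.989, 0.0], [0.0, -0.0, -1.0]]
contact_force: [0.0, -0.2, 0.1]
grip_width: 0.085
```

```bash
python3 - <<'E'
from h import *
o=arm.get_obs();print(o["clock"],o["ee_pos"],o["ee_rot"][:,0])
cv2.imwrite("pics/w1.png",arm.capture("wrist"))
P=np.array([.534,.136,0]);a=np.radians(8.5);ex=np.array([np.cos(a),np.sin(a),0])
for x,z in [(0,.042),(-75,.042),(40,.056),(60,.046)]: print(x,proj("wrist",P+ex*x/1000+[0,0,z]))
for f in ["look_for","spot_point"]:
    for r in getattr(arm,f)("wrist","coupler"): print(f,r["p"],w("wrist",r["point"]).round(4))
E
```

```text
3.15 [0.52851337 0.12103645 0.24240153] [9.89314981e-01 1.45793111e-01 4.87185065e-04]
0 [265.92536173 181.54836393]
-75 [267.04053108 243.08317261]
40 [264.70245275 146.46224142]
60 [264.76777397 126.8019232 ]
look_for 0.88 [0.369 0.183 0.043]
look_for 0.85 [0.5782 0.1346 0.0396]
spot_point 0.84 [ 0.3197  0.1473 -0.0017]
spot_point 0.6 [ 5.325e-01  1.340e-01 -4.000e-04]
```

View pics/w1.png

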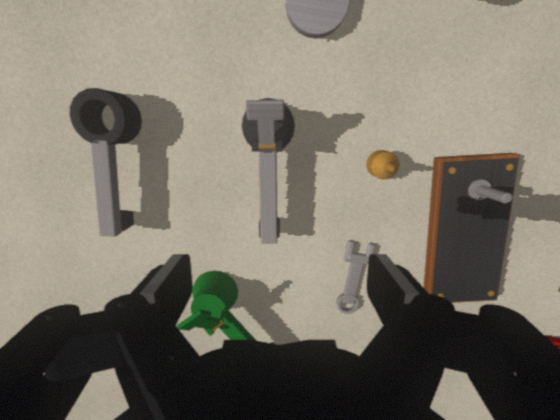

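play_rows(
  commands=[85,3,-6,20,0,0,0,85,3,-7,40,0,0,0,85,0,0,40,0,0,0,85,0,0,40,0,0,0,85,0,0,40,0,0,0,85,0,0,24,0,0,0,85,0,0,10,0,0,0,85,0,0,0,0,0,0,60,0,0,0,0,0,0,40,0,0,0,0,0,0,10,0,0,0,0,0,0,10,0,0,0,0,0,0,10,0,0,0,0,0,0,10,0,0,0,0,0,0,10,0,0,0,0,0,0],
)

```text
clock: 4.8
ee_pos: [0.5328, 0.1339, 0.0294]
ee_rot: [[0.989, 0.148, 0.002], [0.148, -0.989, 0.001], [0.002, -0.001, -1.0]]
contact_force: [-0.8, 0.3, 6.9]
grip_width: 0.0186
```

```bash
python3 - <<'E'
from h import *
o=arm.get_obs();print(o["clock"],o["ee_pos"],o["ee_rot"][:,0],o["grip_width"],o["contact_force"])
cv2.imwrite("pics/s2.png",arm.capture("scene"))
E
```

```text
4.8 [0.53284413 0.13388427 0.02937365] [0.98898508 0.1480052  0.0017261 ] 0.018630542339434474 [-0.81268988  0.28150942  6.94708443]
```

View pics/s2.png

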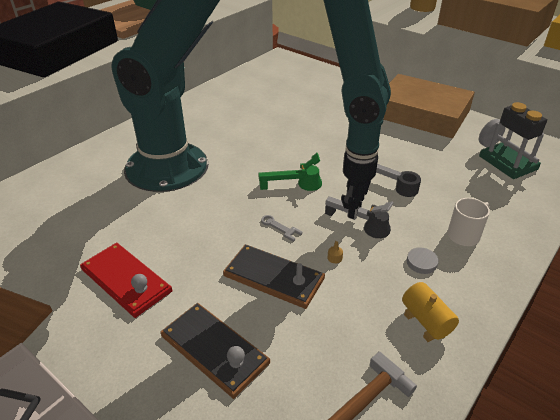

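play_rows(
  commands=[10,0,0,-8,0,0,0,10,0,0,-20,0,0,0,10,0,0,-32,0,0,0,10,0,0,-40,0,0,0.052,10,0,0,-30,0,0,0.065,10,0,0,-20,0,0,0.065,10,0.3,10,0,0,0,0,10,0.7,25,0,0,0,0,10,1,40,0,0,0,0,10,1,40,0,0,0,0,10,1,40,0,0,0,0,10,1,40,0,0,0,0,10,1,40,0,0,0,0,10,1,40,0,0,0,0,10,1,40,0,0,0,0,10,1,40,0,0,0,0,10,1,40,0,0,0,0,10,1,40,0,0,0,0,10,1,30,0,0,0,0,10,1,10,0,0,0,0],
)

```text
clock: 6.85
ee_pos: [0.5252, -0.3477, 0.1761]
ee_rot: [[0.999, -0.04, -0.004], [-0.04, -0.999, -0.002], [-0.004, 0.002, -1.0]]
contact_force: [-0.9, 0.1, -4.8]
grip_width: 0.0189
```

```bash
python3 - <<'E'
from h import *
o=arm.get_obs();print(o["clock"],o["ee_pos"],o["ee_rot"],o["grip_width"],o["contact_force"])
c=np.zeros((420*1,560,3),np.uint8)
for n in ["scene","top","wrist"]: cv2.imwrite(f"pics/{n}3.png",arm.capture(n))
for n in ["scene","top","wrist"]:
  for k in ["coupler","board"]:
    for r in arm.spot_point(n,k): print(n,k,r["p"],w(n,r["point"]).round(4))
E
```

```text
6.85 [ 0.52517787 -0.3477316   0.17614401] [[ 0.99919418 -0.03990929 -0.00427025]
 [-0.03991798 -0.99920102 -0.00196896]
 [-0.00418826  0.00213784 -0.99998894]] 0.018931592887770198 [-0.85554552  0.052442   -4.77322068]
scene coupler 0.92 [ 0.5289 -0.3461  0.1448]
scene coupler 0.9 [ 0.3227  0.1486 -0.0034]
scene board 0.94 [ 0.5254 -0.3374  0.0011]
scene board 0.63 [ 0.2576 -0.3399 -0.0056]
top coupler 0.81 [ 0.5268 -0.3477  0.1517]
top coupler 0.56 [ 0.3178  0.1473 -0.0005]
top coupler 0.49 [ 0.5297 -0.337   0.001 ]
top board 0.85 [ 0.53   -0.3398  0.0007]
top board 0.62 [ 0.2566 -0.3363  0.0011]
wrist coupler 0.74 [ 0.5333 -0.3397  0.145 ]
```

View pics/scene3.png

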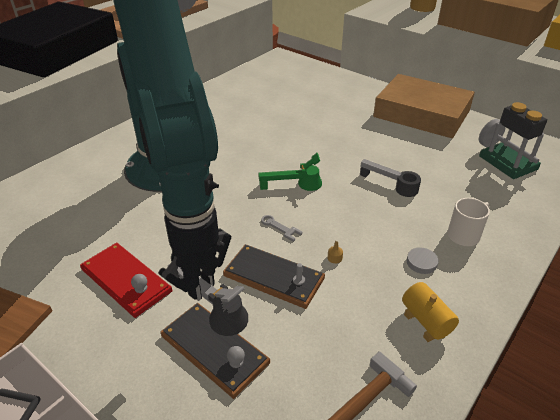

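View pics/wrist3.png

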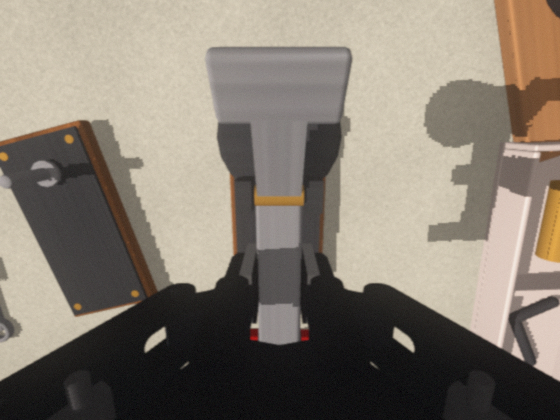

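View pics/top3.png

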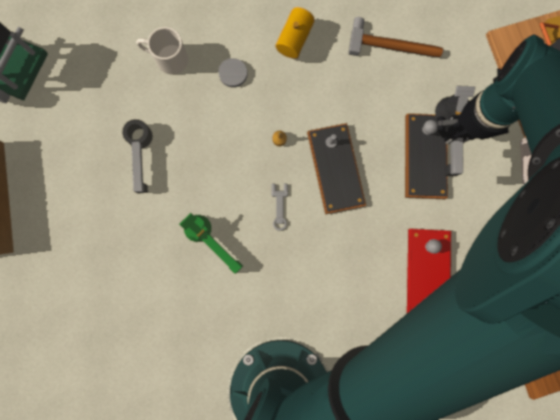

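```bash
python3 - <<'E'
from h import *
o=arm.get_obs();zo=o["ee_pos"][2]-.0294
h=ray("wrist",279,198,zo+.056);R=o["ee_rot"];print("hinge",h,"origin",h-.04*R[:,0])
e=ray("wrist",279,335,zo+.042);print(e)
print(proj("scene",h), proj("scene",h+[0,0,0]-.04*R[:,0]+.06*R[:,0]-[0,0,.056]))
for u,v in [(232,235),(323,235)]: print(ray("wrist",u,v,.02))
im=cv2.imread("pics/scene3.png");cv2.imwrite("pics/c3.png",cv2.resize(im[260:410,150:300],None,fx=4,fy=4,interpolation=2))
B=np.array([.529,-.341,0]);a=np.radians(-1.95);Rz=np.array([[np.cos(a),-np.sin(a),0],[np.sin(a),np.cos(a),0],[0,0,1]])
for P in [(.1,.048,.02),(.1,-.048,.02),(-.1,.048,.02),(-.1,-.048,.02),(.06,0,.041)]: print(P,((proj("scene",B+Rz@P)-[150,260])*4).round(1))
E
```

```text
hinge [ 0.57202702 -0.34122578  0.20479651] origin [ 0.53204681 -0.33996765  0.20480841]
[ 0.50192856 -0.33901612  0.19079651]
[222.84581866 287.62523693] [233.92200538 316.27815963]
[ 0.48984853 -0.28971812  0.02      ]
[ 0.48681091 -0.3846156   0.02      ]
(0.1, 0.048, 0.02) [482.9 381.7]
(0.1, -0.048, 0.02) [333.4 528.8]
(-0.1, 0.048, 0.02) [188.7 157. ]
(-0.1, -0.048, 0.02) [ 37.5 275.9]
(0.06, 0, 0.041) [343.6 374.4]
```

View pics/c3.png

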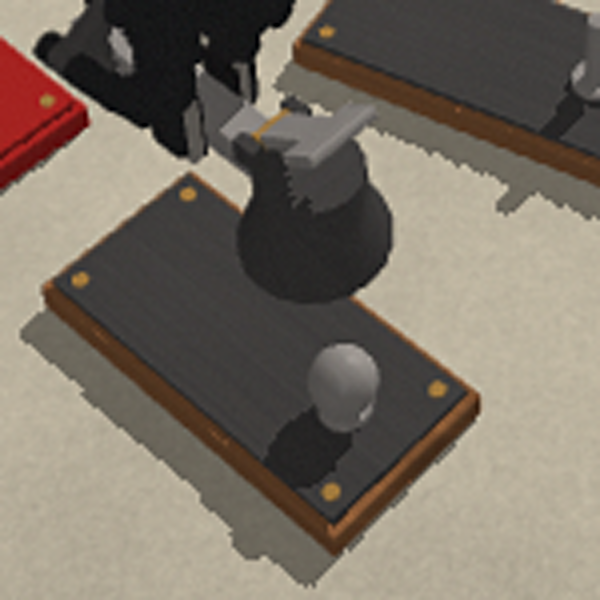

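```bash
python3 - <<'E'
from h import *
o=arm.get_obs();print(o["clock"],o["ee_pos"],o["ee_rot"],o["qvel"])
cv2.imwrite("pics/top4.png",arm.capture("top"));im=arm.capture("wrist");cv2.imwrite("pics/wrist4.png",im)
im=arm.capture("scene");cv2.imwrite("pics/c4.png",cv2.resize(im[260:410,150:300],None,fx=4,fy=4,interpolation=2))
R=o["ee_rot"];O=o["ee_pos"]+.0012*R[:,0]+.0294*R[:,2]
for P in [(.04,0,.056),(.06,0,0),(.06,.032,0),(.06,-.032,0),(.092,0,0)]: print(P,((proj("scene",O+np.array([P[0],0,0])@R.T-P[1]*R[:,1]-P[2]*R[:,2])-[150,260])*4).round(1))
E
```

```text
7.3 [ 0.52935945 -0.3401737   0.17819651] [[ 9.99505180e-01 -3.14534930e-02 -2.68987805e-04]
 [-3.14532361e-02 -9.99504809e-01  9.11425302e-04]
 [-2.97522114e-04 -9.02513774e-04 -9.99999548e-01]] [ 0.19479335 -0.02664314  0.56584212 -0.41364503  0.05769029  0.03852906
 -0.00252524]
(0.04, 0, 0.056) [288.2 109.1]
(0.06, 0, 0) [332.7 223.6]
(0.06, 0.032, 0) [386.7 176.9]
(0.06, -0.032, 0) [276.1 272.5]
(0.092, 0, 0) [389.  265.5]
```

View pics/c4.png

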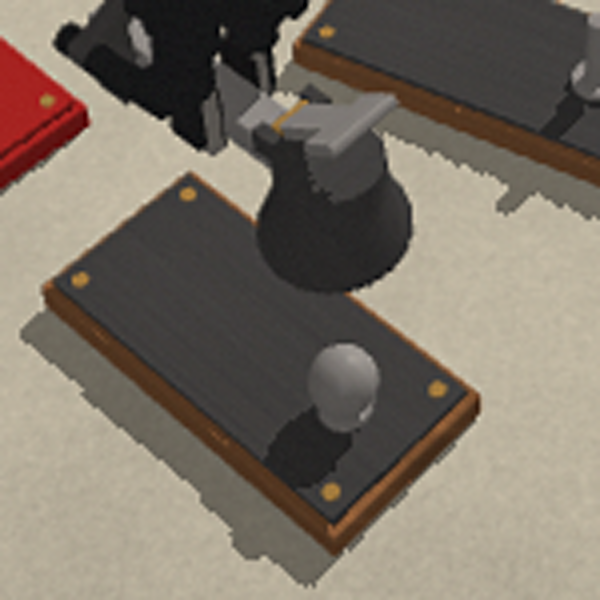

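View pics/wrist4.png

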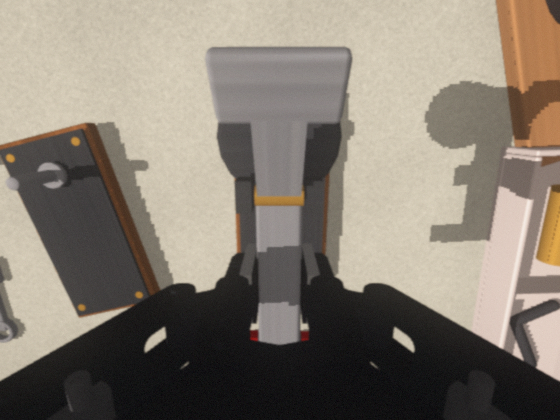

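play_rows(
  commands=[10,0,1,10,0,0,0,10,0,1,20,0,0,0,10,0,0.8,20,0,0,0,10,0,0,15,0,0,0,10,0,0,8,0,0,0,10,0,0,0,0,0,0,10,0,0,0,0,0,0,10,0,0,0,0,0,0,10,0,0,0,0,0,0],
)

```text
clock: 8.35
ee_pos: [0.5296, -0.3452, 0.1062]
ee_rot: [[0.999, -0.034, 0.002], [-0.034, -0.999, -0.001], [0.002, 0.001, -1.0]]
contact_force: [0.7, 0.4, -5.4]
grip_width: 0.0191
```

```bash
python3 - <<'E'
from h import *
o=arm.get_obs();print(o["clock"],o["ee_pos"],o["ee_rot"][:,0])
im=arm.capture("scene");cv2.imwrite("pics/c5.png",cv2.resize(im[260:410,150:300],None,fx=4,fy=4,interpolation=2))
cv2.imwrite("pics/wrist5.png",arm.capture("wrist"))
R=o["ee_rot"];O=o["ee_pos"]+.0012*R[:,0]+.0294*R[:,2]; print(O)
f=lambda P,O:((proj("scene",O+P[0]*R[:,0]-P[1]*R[:,1]-P[2]*R[:,2])-[150,260])*4).round(1)
for P in [(.04,0,.056),(.06,0,0),(.06,.032,0),(.06,-.032,0),(.092,0,0)]: print(P,f(P,O))
print("ball if aligned",f((.06,0,.041),np.r_[O[:2],0]))
E
```

```text
8.35 [ 0.52956301 -0.34517723  0.10624661] [ 0.99941223 -0.03424114  0.00165511]
[ 0.53081008 -0.34524482  0.07684865]
(0.04, 0, 0.056) [293.1 230. ]
(0.06, 0, 0) [335.1 335.4]
(0.06, 0.032, 0) [386.6 288.8]
(0.06, -0.032, 0) [281.3 384. ]
(0.092, 0, 0) [388.4 377.3]
ball if aligned [339.9 382.8]
```

View pics/c5.png

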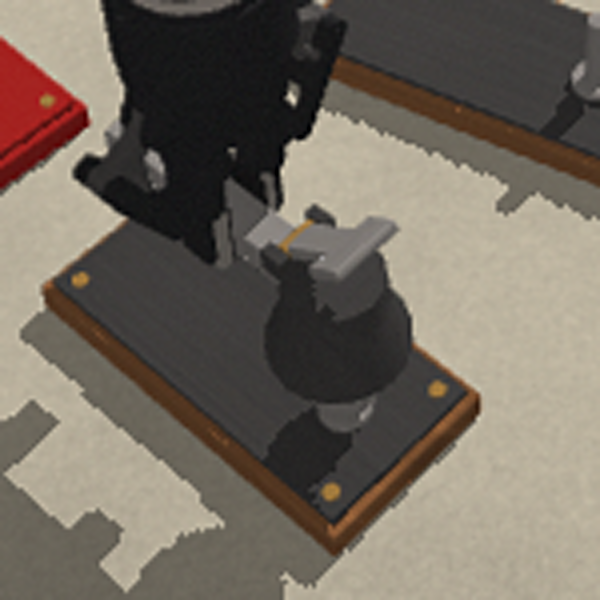

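View pics/wrist5.png

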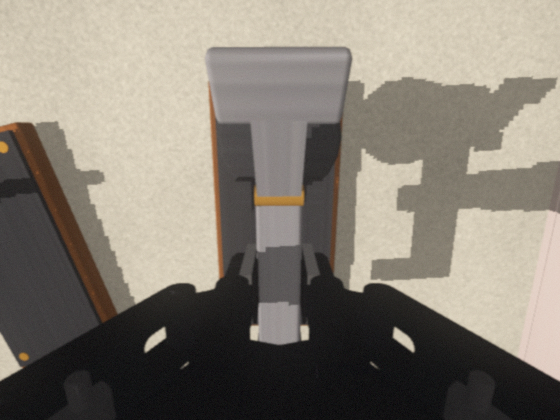

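play_rows(
  commands=[10,0,0,5,0,0,0,10,0,0,8,0,0,0,10,0,0,8,0,0,0,10,0,0,8,0,0,0,10,0,0,6,0,0,0,10,0,0,5,0,0,0,10,0,0,0,0,0,0,10,0,0,0,0,0,0],
)

```text
clock: 9.25
ee_pos: [0.529, -0.3449, 0.0652]
ee_rot: [[0.999, -0.034, -0.0], [-0.034, -0.999, -0.0], [-0.0, 0.0, -1.0]]
contact_force: [-0.7, -0.6, -5.2]
grip_width: 0.0188
```

play_rows(
  commands=[10,0,0,4,0,0,0,10,0,0,4,0,0,0,10,0,0,3,0,0,0,10,0,0,2,0,0,0,10,0,0,1,0,0,0,10,0,0,0,0,0,0,10,0,0,0,0,0,0],
)

```text
clock: 9.95
ee_pos: [0.529, -0.3449, 0.0514]
ee_rot: [[0.999, -0.034, 0.0], [-0.034, -0.999, -0.0], [0.0, 0.0, -1.0]]
contact_force: [-0.3, -0.1, -5.6]
grip_width: 0.0186
```

```bash
python3 - <<'E'
from h import *
o=arm.get_obs();print(o["clock"],o["ee_pos"],o["contact_force"])
im=arm.capture("scene");cv2.imwrite("pics/c6.png",cv2.resize(im[260:410,150:300],None,fx=4,fy=4,interpolation=2))
E
```

```text
9.95 [ 0.52900133 -0.34490205  0.05137041] [-0.28005888 -0.09182835 -5.57369088]
```

View pics/c6.png

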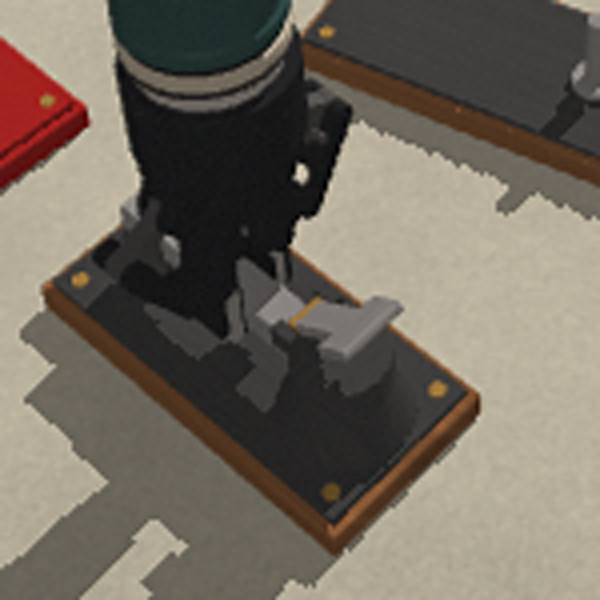

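play_rows(
  commands=[10,0,0,1,0,0,0,10,0,0,1,0,0,0,10,0,0,0.7,0,0,0,10,0,0,0,0,0,0,10,0,0,0,0,0,0],
)

```text
clock: 10.5
ee_pos: [0.529, -0.3449, 0.0494]
ee_rot: [[0.999, -0.034, 0.0], [-0.034, -0.999, -0.0], [0.0, 0.0, -1.0]]
contact_force: [-1.3, 1.5, 5.8]
grip_width: 0.0189
```

play_rows(
  commands=[20,0,0,0,0,0,0,24,0,0,0,0,0,0,30,0,0,0,0,0,0,45,0,0,0,0,0,0,60,0,0,0,0,0,0,60,0,0,0,0,0,0,60,0,0,0,0,0,0,60,0,0,-15,0,0,0,60,0,0,-35,0,0,0,40,0,0,-40,0,0,0,20,0,0,-40,0,0,0,0,0,0,-10,0,0,0,0,0,0,0,0,0,0,0,0,0,0,0,0,0,0,0,0,0,0,0,0],
)

```text
clock: 12.0
ee_pos: [0.5277, -0.344, 0.1869]
ee_rot: [[0.999, -0.034, -0.003], [-0.034, -0.999, 0.002], [-0.003, -0.002, -1.0]]
contact_force: [-0.4, -0.7, -0.6]
grip_width: 0.0
```

```bash
python3 - <<'E'
from h import *
o=arm.get_obs();print(o["clock"],o["ee_pos"],o["ee_rot"][:,0],o["grip_width"])
im=arm.capture("scene");cv2.imwrite("pics/c7.png",cv2.resize(im[260:410,150:300],None,fx=4,fy=4,interpolation=2))
cv2.imwrite("pics/wrist7.png",arm.capture("wrist"))
O=np.array([.5302,-.345,.02]);ex=np.array([.9994,-.034,0])
for x,z in [(40,.056),(75,.07),(75,.056)]:print(x,proj("wrist",O+ex*x/1000+[0,0,z]),(proj("scene",O+ex*x/1000+[0,0,z])-[150,260])*4)
E
```

```text
12.0 [ 0.52770907 -0.34403989  0.18692952] [ 0.99941496 -0.03405503 -0.003162  ] 1.2290323790722593e-05
40 [280.19381034 158.8759247 ] [302.25603841 310.06369608]
75 [280.30671457 112.97562286] [357.55347394 335.74627983]
75 [280.227749   113.72565087] [359.30903229 354.95447695]
```

View pics/c7.png

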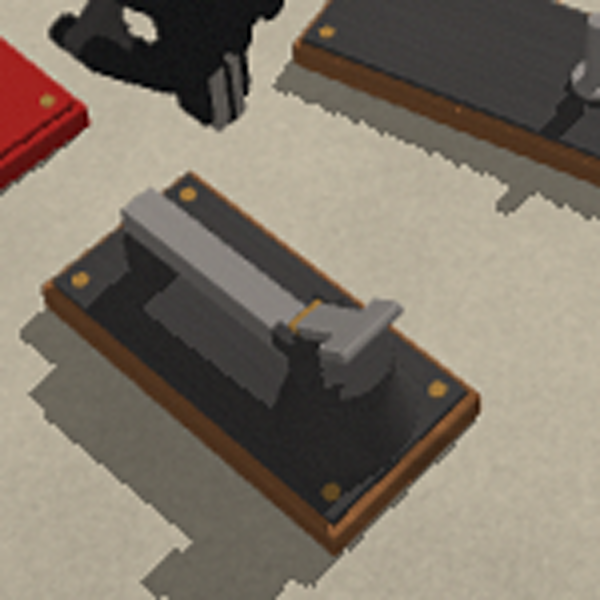

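View pics/wrist7.png

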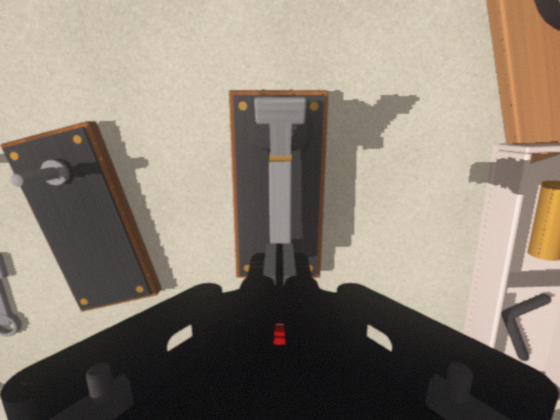

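play_rows(
  commands=[0,20,0,0,0,0,0,0,30,0,0,0,0,0,0,20,0,10,0,0,0,0,6,0,15,0,0,0,0,0,0,10,0,0,0,0,0,0,5,0,0,0,0,0,0,0,0,0,0,0,0,0,0,0,0,0],
)

```text
clock: 12.9
ee_pos: [0.6037, -0.3479, 0.1486]
ee_rot: [[0.999, -0.035, -0.001], [-0.035, -0.999, -0.0], [-0.001, 0.0, -1.0]]
contact_force: [0.1, 0.7, -0.3]
grip_width: 0.0001
```

```bash
python3 - <<'E'
from h import *
o=arm.get_obs();print(o["clock"],o["ee_pos"],o["ee_rot"][:,0],o["contact_force"],arm.tip_extent)
d=o["ee_pos"][:2]-[.5302,-.345];print(d@[.9994,-.034],d@[.034,.9994])
E
```

```text
12.9 [ 0.60374772 -0.3479462   0.14859322] [ 9.99373543e-01 -3.53800726e-02 -8.78575475e-04] [ 0.12577299  0.74248413 -0.25955304] 0.011
0.07360375716848738 -0.00044380520355967435
```

play_rows(
  commands=[0,0,0,10,0,0,0,0,0,0,10,0,0,0,0,0,0,6,0,0,0,0,0,0,5,0,0,0,0,0,0,5,0,0,0,0,0,0,5,0,0,0,0,0,0,5,0,0,0,0,0,0,5,0,0,0,0,0,0,4,0,0,0,0,0,0,3,0,0,0,0,0,0,2,0,0,0,0,0,0,0,0,0,0,0,0,0,0,0,0,0],
)

```text
clock: 14.2
ee_pos: [0.6041, -0.3472, 0.0882]
ee_rot: [[0.999, -0.034, -0.002], [-0.034, -0.999, 0.001], [-0.002, -0.001, -1.0]]
contact_force: [0.2, 0.1, 1.0]
grip_width: -0.0001
```

play_rows(
  commands=[0,0,0,0.7,0,0,0,0,0,0,0.7,0,0,0,0,0,0,0,0,0,0,0,0,0,0,0,0,0],
)

```text
clock: 14.6
ee_pos: [0.6042, -0.3472, 0.0871]
ee_rot: [[0.999, -0.034, -0.001], [-0.034, -0.999, 0.001], [-0.001, -0.0, -1.0]]
contact_force: [-0.8, -0.3, 3.0]
grip_width: 0.0001
```

play_rows(
  commands=[0,0,0,0.7,0,0,0,0,0,0,0.7,0,0,0,0,0,0,0,0,0,0,0,0,0,0,0,0,0],
)

```text
clock: 15.0
ee_pos: [0.6042, -0.3473, 0.0869]
ee_rot: [[0.999, -0.034, -0.001], [-0.034, -0.999, 0.001], [-0.001, -0.0, -1.0]]
contact_force: [-3.2, 1.3, 8.4]
grip_width: -0.0
```

play_rows(
  commands=[0,0,0,-3,0,0,0,0,0,0,-15,0,0,0,0,0,0,-35,0,0,0,0,-20,0,-40,0,0,0,0,-30,0,-15,0,0,0,0,-20,0,0,0,0,0,0,-5,0,0,0,0,0,0,0,0,0,0,0,0,0,0,0,0,0,0,0,0,0,0,0,0,0],
)

```text
invalid input
```

```bash
python3 - <<'E'
from h import *
o=arm.get_obs();print(o["clock"],o["ee_pos"],o["qvel"].round(2),o["contact_force"])
im=arm.capture("scene");a=cv2.resize(im[260:410,150:300],None,fx=2.8,fy=2.8,interpolation=2)
b=arm.capture("wrist")[:300,180:400]; b=cv2.resize(b,None,fx=420/300,fy=420/300);cv2.imwrite("pics/c8.png",np.hstack([a,b]))
for n in ["scene","wrist"]:
  for k in ["coupler","board"]:
    for r in arm.spot_point(n,k): print(n,k,r["p"],w(n,r["point"]).round(4))
E
```

```text
15.0 [ 0.60422891 -0.3473098   0.08693516] [ 0.01 -0.02 -0.02  0.07  0.09 -0.06  0.09] [-3.18495051  1.25835956  8.44685469]
scene coupler 0.92 [ 0.5337 -0.3435  0.0224]
scene coupler 0.87 [ 0.3221  0.1501 -0.0022]
scene board 0.76 [ 5.266e-01 -3.375e-01 -3.000e-04]
scene board 0.68 [ 0.2574 -0.3415 -0.0047]
wrist coupler 0.73 [ 0.5299 -0.3432  0.0169]
```

View pics/c8.png

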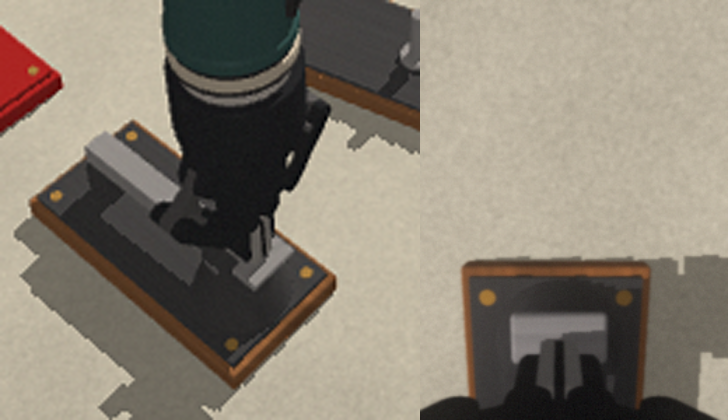

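The list had a wrong length, so the arm hasn't moved. I'll resend the retreat.

play_rows(
  commands=[0,0,0,-3,0,0,0,0,0,0,-15,0,0,0,0,0,0,-35,0,0,0,0,-20,0,-40,0,0,0,0,-30,0,-15,0,0,0,0,-25,0,0,0,0,0,0,0,0,0,0,0,0,0,0,0,0,0,0,0,0,0,0,0,0,0,0],
)

```text
clock: 16.2
ee_pos: [0.5314, -0.3446, 0.194]
ee_rot: [[0.999, -0.033, 0.002], [-0.033, -0.999, -0.0], [0.002, 0.0, -1.0]]
contact_force: [0.5, 0.5, -0.1]
grip_width: 0.0001
```

```bash
python3 - <<'E'
from h import *
o=arm.get_obs();print(o["clock"],o["ee_pos"],o["qvel"].round(2),o["contact_force"])
im=arm.capture("scene");a=cv2.resize(im[260:410,150:300],None,fx=2.8,fy=2.8,interpolation=2)
b=arm.capture("wrist")[:300,180:400]; b=cv2.resize(b,None,fx=420/300,fy=420/300);cv2.imwrite("pics/c9.png",np.hstack([a,b]))
for n in ["scene","wrist"]:
  for k in ["coupler","board"]:
    for r in arm.spot_point(n,k): print(n,k,r["p"],w(n,r["point"]).round(4))
E
```

```text
16.2 [ 0.53136497 -0.34458787  0.19400907] [-0.31  0.73 -0.13 -0.28  0.16  0.1   0.14] [ 0.46019431  0.4751761  -0.05031132]
scene coupler 0.8 [ 0.5344 -0.3407  0.0208]
scene board 0.83 [ 0.5295 -0.3373 -0.0015]
scene board 0.72 [ 0.2588 -0.3419 -0.0059]
wrist coupler 0.64 [ 0.5313 -0.3442  0.0204]
wrist board 0.7 [ 0.5261 -0.3443  0.0024]
```

View pics/c9.png

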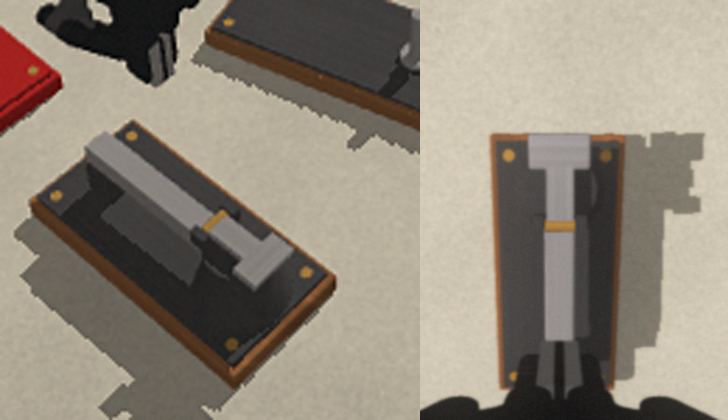

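The lever lies level, the coupler is seated along the board, and the gripper is clear, so I'm handing in.

```bash
python3 -c "
from rig import arm
print(arm.finish_job())"
```

```text
the job is handed in; nothing more can be done
None
```

The job is handed in at about 16 s of the 54 s allowed. The socket-cup drawbar sits over the ball with its latch lever pressed down. The rig gave no verdict.

- **Coupling:** I carried the drawbar to the ball board and lowered it in small steps until it rested on the plate. Contact force was about 6 N, and its origin was level with the plate top, 20 mm up. I released it with the lever still up, and pictures from two cameras showed it seated along the board.
- **Latch:** I pressed the lever with closed fingertips down to its stop. The last few tenths of a millimetre took up to 8 N with no further travel. I then lifted the arm clear.
- **Last checks:** The pictures show the lever level and the bar along the board. The coupler origin reads about 5–6 mm from the board's, against a limit of 25 mm. Its height reads about 20–22 mm, and nothing is touching the robot. I did not measure the lever angle directly.
- **Disagreements:** The scene camera was 1–3 pixels off my other measurements vertically, so I aligned the cup and ball by comparing them within the same picture. One retreat command was rejected because I sent a list of the wrong length; the arm did not move, and I sent it again correctly.

I did not go near the ring-eye bar or the green and red look-alikes.

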